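# Set the tablet stand's friction hinge and stand the recipe tablet on it

## Robot

A 6-joint arm with a two-finger parallel gripper is mounted at the origin on the work surface. World frame = base frame: x ahead of the robot, y to its left, z up, the work surface at z = 0. Lengths are in m, angles in rad, forces in N, time in s.
With the tool pointing down it reaches from about 0.35 to 0.85 m from the base axis. Payload 8.1 kg.
Tool frame: the origin (TCP) lies midway between the tips of the shut fingers; the grasp point (between the pads) lies 19 mm behind it; z points along the fingers, y is the line along which they close (so a half turn about z gives the same grasp; the last joint's range is limited). The gripper opens to 93 mm and grips with 3 to 60 N. Pads are 15 mm wide; open, the fingers measure 128 mm over their backs; the gripper's body (75 mm by 188 mm) begins 65 mm behind the grasp point.
Start: joints at [1.135, 0.13, 1.488, -0, 1.523, -0.085], TCP at [0.206, 0.563, 0.219] pointing down, gripper open.
Joint ranges: [-2.96, 2.96], [-0.89, 2.26], [0.02, 2.5], [-1.34, 4.48], [0, 2.73], [-2.66, 2.66]. Speed limits (rad/s): [2.39, 2.39, 2.79, 3.14, 3.14, 3.14].

## Interface

Orientations are given as a unit quaternion [w, x, y, z].
In Python, from station import ctrl, capture, camera_info, ticket gives the robot as it stands.
- The arm moves only by the tool send_rows, never from a script. Its argument "increments" is a list of rows, each a list of 2 entries, a list of its own where there are three numbers: the shift along the tool's x, y, z scaled (see below), then the turn, a rotation vector about the tool's x, y, z scaled (see below). In form: [[[tx, ty, tz], [wx, wy, wz]], ...]. A call has 1 to 10 rows; each row shifts and turns the commanded pose from where the row before left it, along the tool's axes as they then stand; what a row does not reach is not made up. The controller multiplies each number of a shift by 0.2 m and each number of a turn by 180 degrees. A row lasts 1/10 s, in which the tool goes at most 50 mm and 8.59 degrees, less where a joint would pass 70% of its speed; a pose out of reach is approached as far as the arm can. A call with a number of a shift or a turn outside -1 to 1 is refused whole. A call with a gripper value outside its range is refused whole. "fingers" is the opening, from -1 (shut) to 1 (fully open), set as the call begins (left out, the last holds). The fingers move at their own pace and stop on an object; the grip force is fixed at half the most. Time passes only in rows, so rows that do not move let the fingers close. It gives the time, the measured TCP pose, the force, the opening and the grip force at its end, in the units of the state.
- ctrl.get_obs(): the state, without advancing time (a new reading comes with each control period).
- capture(name): name is "scene" or "top" or "wrist"; returns the picture (400x640x3 uint8, red, green, blue); there is no depth.
- camera_info(name): a dict with "fx", "fy", "cx", "cy" (pixels), "R" (3x3) and "t" (3): a world point X has camera coordinates R X + t. Camera axes: x right, y down, z forward; pixel columns grow to the right and rows downward; lengths in m; the calibration is good to about 2 mm. A picture is of the moment at which its call begins: read the wrist's pose just before it. camera_info takes no time and is no camera call; for the wrist camera it gives the pose at the moment of the call.
- ticket.job_done(): hands the job in; it is judged then, once.
The state is a dict: "t": time; "qpos": joint angles; "qvel": joint speeds; "joint_efforts": joint torques, N m; "position": TCP position; "ee_rot": TCP orientation; "wrist_force": force on the tool from outside, world axes, zero at the start; "torque": the same for the moment, N m; "grip_width": finger opening in m; "finger_force": force on a finger pad.
Only numpy, scipy, OpenCV 4.12 (cv2) and the standard library are available. Lean on these libraries where they do the work, as an engineer would, in place of code of your own. Each camera call takes 0.05 s, during which the arm holds its last target. There are 200 camera calls.

## Task

Tip the upright back panel of the wooden tablet stand back until it leans 35 degrees from vertical, and let go so that you can see the hinge hold it there. Then take the tablet from its charging dock and stand it square on the panel's ledge, screen outwards, roughly centred and lying flat against the panel; set it down leaning like the panel, without dropping it or letting it flop back. The panel must still lean 35 degrees under the tablet, and the other kitchen things must stay where they are.

Things in the scene. Friction and masses are not known exactly. Their poses are not given: they have to be found in the camera images.
- panel (a joint): Lean of the stand's back panel from vertical, rad: 0 upright, positive leaning back (35 degrees = 0.611), stops at -0.05 and 1.2. A stiff friction hinge: about 1 N m moves it, and it stays where it is left, also under the tablet. At the start the panel stands nearly upright.
- panel_hinge (a point): Mid-width point on the hinge axis, 40 mm above the table; turns with the panel. z runs up the panel, x out of its front (ledge side), y along the hinge (level). The panel is a wooden board 200 mm wide (y), 8 mm thick (x -4 to +4 mm), 150 mm tall (z 0 to 150 mm). The stand faces away from the robot (yaw within 0.35 rad), so the panel leans back towards the robot.
- panel_top (a point): Middle of the panel's top edge, 150 mm up the panel from the hinge; axes as panel_hinge. The edge is bare, and can be pinched across the 8 mm thickness.
- ledge (a point): Middle of the ledge's top face, between panel and lip: 16 mm in front of the hinge axis and 6 mm up the panel; axes as panel_hinge. The ledge is 200 mm wide and square to the panel; panel face 12 mm behind this point, inner face of the lip 12 mm in front, lip 10 mm high above the ledge. All turn with the panel.
- stand: Dark steel foot of the stand, 170 x 190 x 12 mm with two short hinge posts, fixed to the table. Origin under the hinge axis at table height; x points to the front (ledge side), z up. The foot spans x -115 to +55 mm.
- dock: White charging dock fixed to the table, foot 120 x 130 mm. Its backrest (110 mm wide, 90 mm long) leans back 20 degrees towards the robot; in front of it a ledge with a 14 mm lip, 22 mm gap, holds the tablet's foot about 40 mm above the table. Origin at table height under the foot of the backrest; x points to the front, z up.
- tablet: Kitchen tablet in a rigid grey case, 150 mm wide (y), 210 mm tall (z), 12 mm thick (x), 0.28 to 0.46 kg, screen on its +x face. Origin: middle of its bottom end; z runs up the tablet. It starts in the dock leaning back 20 degrees; lift it along its own z to clear the lip. Its upper 120 mm stand free of the dock; in the stand its upper 66 mm will stand above the panel.
- tablet_foot (a point): The tablet's origin: middle of the bottom end face; axes as the tablet.
- tablet_top (a point): Middle of the tablet's top end face, 210 mm above tablet_foot along its z; axes as the tablet.
- tablet_screen (a point): Centre of the tablet's screen face, 105 mm up, 6 mm in front of mid-thickness; axes as the tablet.
- sugar_jar: Bystander: glass jar, 56 mm wide, 90 mm tall, between stand and dock. Origin under its centre.
- teaspoon: Bystander: steel spoon 140 mm long, flat on the table. Origin under its middle.
- mug: Bystander: blue mug, 80 mm wide, 95 mm tall. Origin under its centre.
- egg_cup: Bystander: green glass egg cup, 48 mm wide, 65 mm tall. Origin under its centre.
- pepper_mill: Bystander: dark wooden pepper mill, 50 mm wide, 135 mm tall. Origin under its centre.

How it is judged:
By the outcome, as a careful person would: the job done as asked, in the order asked, and still so for the second after the job is handed in, with the robot touching nothing.
It also fails if it takes over 64 s, if anything falls off the work surface, if the arm or the gripper's body presses on something with over 40 N, if the wrist force passes 120 N, or if a joint passes its speed limit or range.

## Working session

There is one attempt and no reset: what is moved stays moved. The work goes in short steps, Python scripts to look and compute and a tool call to move; the robot and the scene stay as the last step left them, time stands still between calls to the robot, and variables do not carry over. Pictures are saved under pics/ and viewed, at most 10 in all, crops included, and the job is handed in when it is done.

Besides the shell and the picture viewer there is one more tool, called after "Call:" by a JSON object that holds its "op" and its "data". send_rows: Moves the arm, as the interface text tells. Shifts and turns lie within -1 to 1; 1 stands for 0.2 m of shift or 180 degrees of turn. Its arguments: {"type":"object","properties":{"increments":{"type":"array"},"fingers":{"type":"number"}},"required":["increments"]}

```bash
ls; mkdir -p pics; python3 - <<'E'
from station import ctrl,capture,camera_info
import cv2,numpy as np
o=ctrl.get_obs();print(o['t'],o['position'],o['ee_rot'],o['grip_width'])
for n in ['scene','top']:
    im=capture(n);cv2.imwrite(f'pics/{n}0.png',im[:,:,::-1]);c=camera_info(n)
    print(n,c['fx'],c['fy'],c['cx'],c['cy'],np.round(c['R'],4).tolist(),np.round(c['t'],4).tolist())
E
```

```text
pics
0.0 [0.20593797 0.56294296 0.21758666] [-2.42906839e-04  1.74511436e-01  9.84654712e-01 -8.93589680e-04] 0.09299767224158546
scene 378.50795466118564 378.50795466118564 320.6386564953403 200.81962514987376 [[-0.1919, 0.9814, 0.0084], [0.7772, 0.1572, -0.6093], [-0.5992, -0.1104, -0.7929]] [0.1114, -0.3554, 1.4317]
top 500.12332070039236 500.12332070039236 325.0191789198392 192.49706911585676 [[-0.0108, -0.9999, 0.0051], [-0.9932, 0.0102, -0.1157], [0.1156, -0.0063, -0.9933]] [-0.0012, 0.5875, 1.6481]
```

View pics/scene0.png

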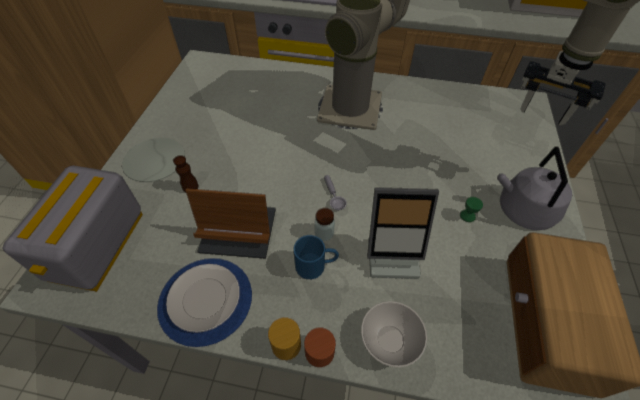

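View pics/top0.png

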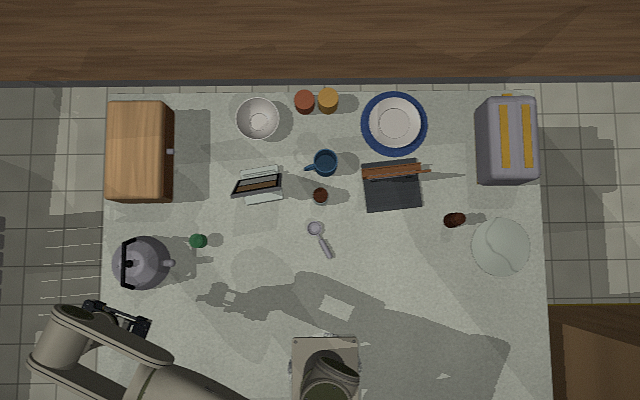

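Scene: stand's panel front at about (232,212), tablet in the dock at (403,225), jar (325,220) between them. Top: stand foot at (392,185), panel top edge near (393,172), tablet (258,185). I'll enlarge both regions.

```bash
python3 - <<'E'
import cv2,numpy as np
s=cv2.imread('pics/scene0.png');t=cv2.imread('pics/top0.png')
r=lambda im,x,y,w,h:cv2.resize(im[y:y+h,x:x+w],(w*4,h*4),interpolation=cv2.INTER_CUBIC)
a=np.hstack([r(s,180,180,100,80),r(s,355,180,100,110)[:320]]) if 0 else np.hstack([r(s,180,180,100,75),r(s,360,180,100,75)])
b=np.hstack([r(t,350,150,100,75),r(t,215,150,100,75)])
cv2.imwrite('pics/z.png',np.vstack([a,b]))
E
```

```text
(no output)
```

View pics/z.png

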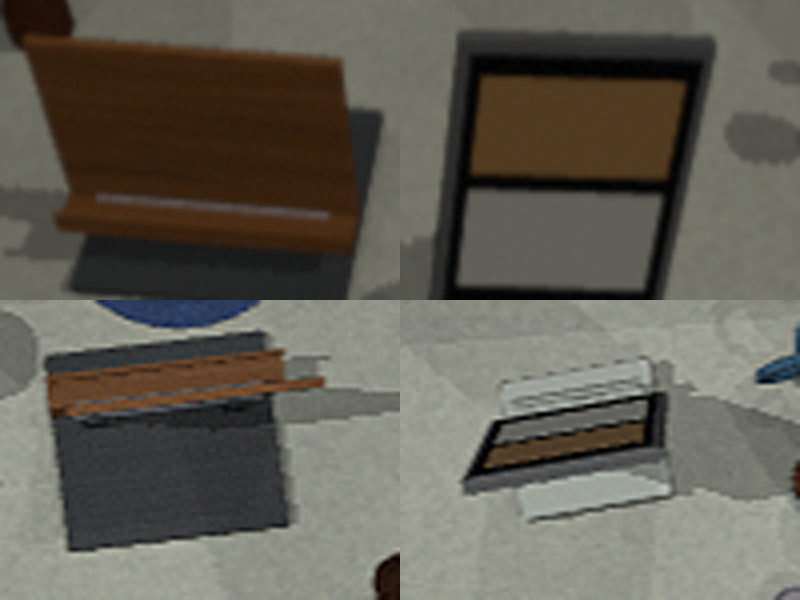

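Crops: panel top corners in scene at about (186,189)/(265.5,195) and in top at (431,170)/(365,178). Tablet top corners in scene at (375,188)/(538.7/…)=(438.7,190) and in top at (281,188)/(231,197). The foot's four corners are visible in top. I'll triangulate these.

```bash
cat > h.py <<'E'
import numpy as np
from station import camera_info
def ray(c,p):
    R=np.array(c['R']);t=np.array(c['t'])
    d=R.T@np.array([(p[0]-c['cx'])/c['fx'],(p[1]-c['cy'])/c['fy'],1.]);return -R.T@t,d/np.linalg.norm(d)
def plane(c,p,z):
    o,d=ray(c,p);return o+d*(z-o[2])/d[2]
def tri(c1,p1,c2,p2):
    o1,d1=ray(c1,p1);o2,d2=ray(c2,p2)
    s=np.linalg.lstsq(np.c_[d1,-d2],o2-o1,rcond=None)[0]
    a=o1+d1*s[0];b=o2+d2*s[1];return (a+b)/2,np.linalg.norm(a-b)
E
python3 - <<'E'
from h import *
np.set_printoptions(precision=4,suppress=True)
S=camera_info('scene');T=camera_info('top')
s=lambda x,y:(180+x/4,180+y/4); s2=lambda x,y:(360+(x-400)/4,180+y/4)
t=lambda x,y:(350+x/4,150+(y-300)/4); t2=lambda x,y:(215+(x-400)/4,150+(y-300)/4)
print('foot',[plane(T,t(*p),.012)[:2] for p in [(45,355),(263,333),(287,525),(70,548)]])
print('dockback',[plane(T,t2(*p),.006)[:2] for p in [(530,520),(671,492)]])
a=tri(S,s(25,36),T,t(325,381));b=tri(S,s(342,60),T,t(60,412));print('ptop',a,b)
a=tri(S,s(358,222),T,t(48,380));b=tri(S,s(56,215),T,t(283,352));print('lip',a,b)
a=tri(S,s2(460,32),T,t2(665,455));b=tri(S,s2(715,40),T,t2(465,488));print('tab',a,b)
c=camera_info('wrist');print(c)
E
```

```text
foot [array([ 0.6881, -0.1329]), array([ 0.7054, -0.3207]), array([ 0.5396, -0.3359]), array([ 0.5219, -0.1509])]
dockback [array([0.5505, 0.2571]), array([0.5733, 0.137 ])]
ptop (array([ 0.6344, -0.3322,  0.1884]), np.float64(0.0026683572710051165)) (array([ 0.6134, -0.1312,  0.1888]), np.float64(0.0037620713541845446))
lip (array([ 0.6559, -0.1267,  0.071 ]), np.float64(0.00717134664184394)) (array([ 0.6808, -0.328 ,  0.0554]), np.float64(0.0013868878783240785))
tab (array([0.5766, 0.1252, 0.234 ]), np.float64(0.0034666871622660717)) (array([0.5536, 0.2723, 0.2348]), np.float64(0.0025602305699656204))
{'fx': 315.18490174918946, 'fy': 315.18490174918946, 'cx': 311.5732738991217, 'cy': 194.43358324157091, 'R': array([[ 0.3434,  0.9392, -0.0016],
       [ 0.8967, -0.3273,  0.2978],
       [ 0.2792, -0.1037, -0.9546]]), 't': array([-0.5989, -0.0356,  0.3916])}
```

```bash
cat >> h.py <<'E'
from scipy.spatial.transform import Rotation as Ro
from station import ctrl
def cur():
    o=ctrl.get_obs();q=o['ee_rot'];return np.array(o['position']),Ro.from_quat([q[1],q[2],q[3],q[0]])
def frame(yaw,lean):  # columns x,y,z of panel/tablet
    return (Ro.from_euler('z',yaw)*Ro.from_euler('y',-lean)).as_matrix()
def tool(F): return Ro.from_matrix(np.c_[F[:,1],F[:,0],-F[:,2]])
def plan(ways,step=.03,ang=7,start=None):
    p,R=start or cur();out=[]
    for P,Q in ways:
        P=np.array(P);w=(R.inv()*Q).as_rotvec();n=int(np.ceil(max(np.linalg.norm(P-p)/step,np.degrees(np.linalg.norm(w))/ang,1)))
        for i in range(n):
            s=R.inv().apply((P-p)/n)/.2
            out.append([np.round(s,3).tolist(),np.round(w/n/np.pi,3).tolist()]);R=R*Ro.from_rotvec(w/n)
        p=P;R=Q
    for i in range(0,len(out),10):print(len(out[i:i+10]),str(out[i:i+10]).replace(' ','').replace('0.','.').replace('.0,','0,').replace('.0]','0]'))
E
python3 - <<'E'
from h import *
F=frame(.1,.13);Q=tool(F);p,R=cur()
H=np.array([.6435,-.232,.04])
T=H+F[:,2]*.26
plan([([.23,.5,.40],R),(T+[0,0,.0],Q)],step=.045,ang=8)
c=camera_info('wrist');C=-np.array(c['R']).T@c['t'];print(R.inv().apply(C-p),R.inv().apply(np.array(c['R'])[2]),T,np.array(c['R'])@R.as_matrix())
E
```

```text
10 [[[-.044,-.051,-.182],[0,0,0]],[[-.044,-.051,-.182],[0,0,0]],[[-.044,-.051,-.182],[0,0,0]],[[-.044,-.051,-.182],[0,0,0]],[[-.044,-.051,-.182],[0,0,0]],[[-.16,-.147,.027],[-.002,-.001,.019]],[[-.169,-.138,.027],[-.002,-.001,.019]],[[-.176,-.128,.027],[-.002,-.001,.019]],[[-.184,-.117,.027],[-.002,-.001,.019]],[[-.19,-.107,.027],[-.002,-.001,.019]]]
10 [[[-.196,-.095,.027],[-.002,-.001,.019]],[[-.201,-.084,.027],[-.002,-.001,.019]],[[-.206,-.072,.027],[-.002,-.001,.019]],[[-.209,-.06,.028],[-.002,-.001,.019]],[[-.212,-.048,.028],[-.002,-.001,.019]],[[-.215,-.035,.029],[-.002,-.001,.019]],[[-.216,-.023,.029],[-.002,-.001,.019]],[[-.217,-.01,.03],[-.002,-.001,.019]],[[-.217,.002,.031],[-.002,-.001,.019]],[[-.217,.015,.032],[-.002,-.001,.019]]]
4 [[[-.215,.027,.033],[-.002,-.001,.019]],[[-.213,.04,.034],[-.002,-.001,.019]],[[-.21,.052,.035],[-.002,-.001,.019]],[[-.207,.064,.036],[-.002,-.001,.019]]]
[ 0.08276255 -0.00026613 -0.16571373] [-2.97948041e-01  1.25568618e-04  9.54582081e-01] [ 0.60996351 -0.23536487  0.29780609] [[ 2.71778211e-04  9.99999962e-01 -4.67145036e-05]
 [-9.54582050e-01  2.45516115e-04 -2.97948064e-01]
 [-2.97948041e-01  1.25568618e-04  9.54582081e-01]]
```

Call:
{"op": "send_rows", "data": {"increments": [[[-0.044,-0.051,-0.182],[0,0,0]],[[-0.044,-0.051,-0.182],[0,0,0]],[[-0.044,-0.051,-0.182],[0,0,0]],[[-0.044,-0.051,-0.182],[0,0,0]],[[-0.044,-0.051,-0.182],[0,0,0]],[[-0.16,-0.147,0.027],[-0.002,-0.001,0.019]],[[-0.169,-0.138,0.027],[-0.002,-0.001,0.019]],[[-0.176,-0.128,0.027],[-0.002,-0.001,0.019]],[[-0.184,-0.117,0.027],[-0.002,-0.001,0.019]],[[-0.19,-0.107,0.027],[-0.002,-0.001,0.019]]], "fingers": 1}}

```text
t: 1.1
position: [0.3298, 0.3052, 0.3724]
ee_rot: [0.01, 0.32, 0.947, 0.014]
wrist_force: [1.3, 0.4, -0.4]
grip_width: 0.0931
finger_force: 0.0
```

Call:
{"op": "send_rows", "data": {"increments": [[[-0.196,-0.095,0.027],[-0.002,-0.001,0.019]],[[-0.201,-0.084,0.027],[-0.002,-0.001,0.019]],[[-0.206,-0.072,0.027],[-0.002,-0.001,0.019]],[[-0.209,-0.06,0.028],[-0.002,-0.001,0.019]],[[-0.212,-0.048,0.028],[-0.002,-0.001,0.019]],[[-0.215,-0.035,0.029],[-0.002,-0.001,0.019]],[[-0.216,-0.023,0.029],[-0.002,-0.001,0.019]],[[-0.217,-0.01,0.03],[-0.002,-0.001,0.019]],[[-0.217,0.002,0.031],[-0.002,-0.001,0.019]],[[-0.217,0.015,0.032],[-0.002,-0.001,0.019]]]}}

```text
t: 2.1
position: [0.5267, -0.0831, 0.3153]
ee_rot: [0.03, 0.584, 0.81, 0.041]
wrist_force: [-0.1, 0.8, 0.7]
grip_width: 0.0931
finger_force: 0.0
```

Call:
{"op": "send_rows", "data": {"increments": [[[-0.215,0.027,0.033],[-0.002,-0.001,0.019]],[[-0.213,0.04,0.034],[-0.002,-0.001,0.019]],[[-0.21,0.052,0.035],[-0.002,-0.001,0.019]],[[-0.207,0.064,0.036],[-0.002,-0.001,0.019]],[[0,0,0],[0,0,0]],[[0,0,0],[0,0,0]]]}}

```text
t: 2.7
position: [0.6036, -0.2374, 0.2902]
ee_rot: [0.036, 0.676, 0.734, 0.05]
wrist_force: [0.4, 0.8, 0.6]
grip_width: 0.093
finger_force: 0.0
```

```bash
python3 - <<'E'
from h import *
from station import capture
import cv2
p,R=cur();print(p,np.round(R.as_matrix(),3).tolist(),ctrl.get_obs()['t'],ctrl.get_obs()['qpos'])
c=camera_info('wrist');im=capture('wrist');cv2.imwrite('pics/w1.png',im[:,:,::-1])
import pickle;pickle.dump(c,open('w1.pkl','wb'))
E
```

```text
[ 0.60361329 -0.23737216  0.29020029] [[-0.084, 0.989, 0.121], [0.996, 0.081, 0.025], [0.015, 0.123, -0.992]] 2.7 [-0.50065056  0.13973828  1.35405628  0.08035328  1.55319582 -0.58128508]
```

View pics/w1.png

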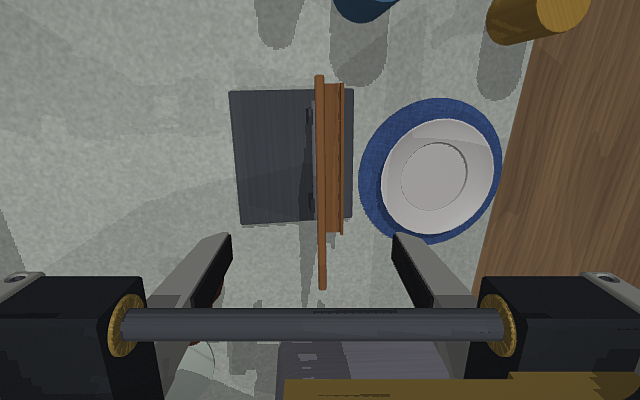

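Wrist view: panel top edge runs from about (319.5,76) to (323,289), with the foot's corners at (229,92), (353,90), (352,218), (241,226).

```bash
python3 - <<'E'
from h import *
import pickle,cv2
np.set_printoptions(precision=4,suppress=True)
c=pickle.load(open('w1.pkl','rb'));im=cv2.imread('pics/w1.png')
for r in (90,150,210,270,285): print(r,[ (x,im[r,x].tolist()) for x in range(311,330,2)])
a,b=plane(c,(319.5,76),.1885),plane(c,(323,289),.1885)
print(a,b,np.linalg.norm(a-b),(a+b)/2,'yaw',np.arctan2(-(a-b)[0],(a-b)[1]))
f=[plane(c,q,.012)[:2] for q in [(229,92),(353,90),(352,218),(241,226)]];print(f)
E
```

```text
90 [(311, [63, 59, 54]), (313, [66, 58, 53]), (315, [38, 66, 98]), (317, [50, 81, 118]), (319, [49, 79, 115]), (321, [48, 78, 115]), (323, [44, 70, 102]), (325, [43, 72, 106]), (327, [44, 71, 104]), (329, [44, 72, 104])]
150 [(311, [46, 43, 40]), (313, [92, 85, 85]), (315, [87, 80, 79]), (317, [42, 71, 105]), (319, [46, 75, 113]), (321, [48, 78, 113]), (323, [47, 73, 106]), (325, [44, 72, 105]), (327, [47, 73, 107]), (329, [43, 71, 102])]
210 [(311, [46, 43, 40]), (313, [45, 41, 39]), (315, [87, 79, 79]), (317, [36, 56, 83]), (319, [48, 78, 115]), (321, [46, 76, 112]), (323, [49, 78, 116]), (325, [32, 50, 72]), (327, [43, 71, 102]), (329, [44, 71, 102])]
270 [(311, [105, 109, 106]), (313, [142, 146, 142]), (315, [144, 149, 145]), (317, [158, 162, 155]), (319, [32, 57, 87]), (321, [45, 72, 105]), (323, [45, 71, 104]), (325, [34, 61, 99]), (327, [147, 152, 145]), (329, [144, 149, 145])]
285 [(311, [146, 153, 148]), (313, [146, 152, 148]), (315, [139, 146, 141]), (317, [155, 159, 153]), (319, [34, 55, 82]), (321, [46, 73, 105]), (323, [46, 73, 107]), (325, [33, 61, 96]), (327, [150, 156, 149]), (329, [143, 148, 144])]
[ 0.6148 -0.1362  0.1885] [ 0.6358 -0.3316  0.1885] 0.1965505320458321 [ 0.6253 -0.2339  0.1885] yaw 0.10730200492417173
[array([ 0.5222, -0.1517]), array([ 0.6875, -0.1349]), array([ 0.7085, -0.3209]), array([ 0.5414, -0.3395])]
```

```bash
python3 - <<'E'
from h import *
F=frame(.105,.13);Q=tool(F);H=np.array([.6445,-.2325,.04])
plan([(H+F[:,2]*.22,Q),(H+F[:,2]*.124,Q)],step=.02)
E
```

```text
7 [[[-.001,.02,.086],[-.001,-.002,-.003]],[[-.001,.02,.086],[-.001,-.002,-.003]],[[-0,0,.096],[0,0,0]],[[-0,0,.096],[0,0,0]],[[-0,0,.096],[0,0,0]],[[-0,0,.096],[0,0,0]],[[-0,0,.096],[0,0,0]]]
```

Call:
{"op": "send_rows", "data": {"increments": [[[-0.001,0.02,0.086],[-0.001,-0.002,-0.003]],[[-0.001,0.02,0.086],[-0.001,-0.002,-0.003]],[[0,0,0.096],[0,0,0]],[[0,0,0.096],[0,0,0]],[[0,0,0.096],[0,0,0]],[[0,0,0.096],[0,0,0]],[[0,0,0.096],[0,0,0]],[[0,0,0],[0,0,0]],[[0,0,0],[0,0,0]]]}}

```text
t: 3.65
position: [0.629, -0.2336, 0.1647]
ee_rot: [0.045, 0.668, 0.741, 0.049]
wrist_force: [0.5, 0.3, 0.7]
grip_width: 0.0928
finger_force: 0.0
```

```bash
python3 - <<'E'
from h import *
F=frame(.105,.13);H=np.array([.6445,-.2325,.04])
p,R=cur();print(p,F.T@(p-H),(tool(F).inv()*R).as_rotvec())
E
```

```text
[ 0.62898816 -0.2335779   0.16472403] [0.00076024 0.00055379 0.12568603] [-0.00246063 -0.00202399  0.00104453]
```

Call:
{"op": "send_rows", "data": {"increments": [[[0,0,0],[0,0,0]],[[0,0,0],[0,0,0]],[[0,0,0],[0,0,0]],[[0,0,0],[0,0,0]],[[0,0,0],[0,0,0]],[[0,0,0],[0,0,0]],[[0,0,0],[0,0,0]],[[0,0,0],[0,0,0]],[[0,0,0],[0,0,0]],[[0,0,0],[0,0,0]]], "fingers": -1}}

```text
t: 4.65
position: [0.629, -0.2347, 0.1637]
ee_rot: [0.045, 0.669, 0.741, 0.048]
wrist_force: [0.4, -0.1, 0.2]
grip_width: 0.0177
finger_force: 0.0
```

```bash
python3 - <<'E'
from h import *
H=np.array([.6445,-.2325,.04])
p,R=cur();M=R.as_matrix();o=ctrl.get_obs();print(p,o['wrist_force'],o['torque'],o['grip_width'])
print('tool lean',np.arctan2(M[2,1],-M[2,2]))
# arc about hinge: constant body-frame step
a=.105;th0=.13;th1=.611
ways=[]
r=np.linalg.norm(p-H)
F0=frame(a,th0);l=F0.T@(p-H)
n=16
for i in range(1,n+1):
    F=frame(a,th0+(th1-th0)*i/n);ways.append((H+F@l,tool(F)*tool(F0).inv()*R))
plan(ways,step=.03)
E
```

```text
[ 0.62898411 -0.23466866  0.16372916] [ 0.40643586 -0.08322486  0.18212538] [-0.00236495  0.09669724 -0.01301552] 0.01771879392295082
tool lean 0.13207427556182966
10 [[[-0,-.019,0],[-.01,0,0]],[[-0,-.019,0],[-.01,0,0]],[[-0,-.019,0],[-.01,0,0]],[[-0,-.019,0],[-.01,0,0]],[[-0,-.019,0],[-.01,0,0]],[[-0,-.019,0],[-.01,0,0]],[[-0,-.019,0],[-.01,0,0]],[[-0,-.019,0],[-.01,0,0]],[[-0,-.019,0],[-.01,0,0]],[[-0,-.019,0],[-.01,0,0]]]
6 [[[-0,-.019,0],[-.01,0,0]],[[-0,-.019,0],[-.01,0,0]],[[-0,-.019,0],[-.01,0,0]],[[-0,-.019,0],[-.01,0,0]],[[-0,-.019,0],[-.01,0,0]],[[-0,-.019,0],[-.01,0,0]]]
```

Call:
{"op": "send_rows", "data": {"increments": [[[0,0,0],[0,0,0]],[[0,0,0],[0,0,0]],[[0,0,0],[0,0,0]],[[0,0,0],[0,0,0]]], "fingers": -1}}

```text
t: 5.05
position: [0.6285, -0.2347, 0.1637]
ee_rot: [0.044, 0.669, 0.741, 0.048]
wrist_force: [-6.3, -0.1, 2.7]
grip_width: 0.0078
finger_force: 30.0
```

Call:
{"op": "send_rows", "data": {"increments": [[[0,-0.0187,0.0003],[-0.0096,0,0]],[[0,-0.0187,0.0003],[-0.0096,0,0]],[[0,-0.0187,0.0003],[-0.0096,0,0]],[[0,-0.0187,0.0003],[-0.0096,0,0]],[[0,-0.0187,0.0003],[-0.0096,0,0]],[[0,-0.0187,0.0003],[-0.0096,0,0]],[[0,-0.0187,0.0003],[-0.0096,0,0]],[[0,-0.0187,0.0003],[-0.0096,0,0]]]}}

```text
t: 5.85
position: [0.601, -0.2376, 0.1569]
ee_rot: [0.126, 0.658, 0.729, 0.138]
wrist_force: [2.4, 0.6, 0.4]
grip_width: 0.0082
finger_force: 30.1
```

```bash
python3 - <<'E'
from h import *
H=np.array([.6445,-.2325,.04])
p,R=cur();M=R.as_matrix();o=ctrl.get_obs();print(p,o['wrist_force'],o['torque'],o['grip_width'],o['finger_force'])
l=frame(.105,0).T@(p-H);print('tool lean',np.arctan2(M[2,1],-M[2,2]),'pos lean',np.arctan2(-l[0],l[2]),np.hypot(l[0],l[2]))
E
```

```text
[ 0.60096257 -0.23762805  0.15691448] [2.38403701 0.62947803 0.37995107] [0.00393531 0.46871136 0.10582326] 0.008246158697996381 30.13458788394928
tool lean 0.37647377702467844 pos lean 0.35871197355455486 0.12486197630214946
```

Call:
{"op": "send_rows", "data": {"increments": [[[0,-0.0187,0.0003],[-0.0096,0,0]],[[0,-0.0187,0.0003],[-0.0096,0,0]],[[0,-0.0187,0.0003],[-0.0096,0,0]],[[0,-0.0187,0.0003],[-0.0096,0,0]],[[0,-0.0187,0.0003],[-0.0096,0,0]],[[0,-0.0187,0.0003],[-0.0096,0,0]],[[0,-0.0187,0.0003],[-0.0096,0,0]],[[0,-0.0187,0.0003],[-0.0096,0,0]],[[0,0,0],[0,0,0]],[[0,0,0],[0,0,0]]]}}

```text
t: 6.85
position: [0.5741, -0.2405, 0.1428]
ee_rot: [0.204, 0.638, 0.708, 0.224]
wrist_force: [-7.8, 2.1, 6.8]
grip_width: 0.0079
finger_force: 30.0
```

```bash
python3 - <<'E'
from h import *
H=np.array([.6445,-.2325,.04])
p,R=cur();M=R.as_matrix();o=ctrl.get_obs();print(p,o['wrist_force'],o['torque'],o['grip_width'],o['finger_force'])
l=frame(.105,0).T@(p-H);print('tool lean',np.arctan2(M[2,1],-M[2,2]),'pos lean',np.arctan2(-l[0],l[2]),np.hypot(l[0],l[2]))
E
```

```text
[ 0.5741275  -0.24053635  0.1428465 ] [-7.81792816  2.13844685  6.79775446] [0.24843823 1.27267692 0.3114761 ] 0.007885833705900068 30.04493147134781
tool lean 0.6155208541195969 pos lean 0.6030807169919687 0.12487551055434347
```

Call:
{"op": "send_rows", "data": {"increments": [[[0,0,0],[0,0,0]],[[0,0,0],[0,0,0]],[[0,0,0],[0,0,0]],[[0,0,0],[0,0,0]],[[0,0,0],[0,0,0]],[[0,0,-0.1],[0,0,0]],[[0,0,-0.15],[0,0,0]],[[0,0,-0.15],[0,0,0]],[[0,0,-0.15],[0,0,0]],[[0,0,-0.1],[0,0,0]]], "fingers": 1}}

```text
t: 7.85
position: [0.4991, -0.2483, 0.2505]
ee_rot: [0.204, 0.638, 0.708, 0.224]
wrist_force: [-0.5, -0.8, 0.4]
grip_width: 0.083
finger_force: 0.0
```

```bash
python3 - <<'E'
from h import *
from station import capture
import cv2,pickle
p,R=cur();print(p)
c=camera_info('wrist');w=capture('wrist');pickle.dump(c,open('w2.pkl','wb'))
cv2.imwrite('pics/w2.png',w[:,:,::-1])
s=capture('scene')[:,:,::-1];cv2.imwrite('pics/s2.png',s)
r=cv2.resize(s[180:255,180:280],(800,600),interpolation=cv2.INTER_CUBIC)
r=cv2.resize(r,(640,480))
o=np.vstack([w[60:310,:,::-1],cv2.resize(s[180:255,180:295],(640,350)[:2],interpolation=cv2.INTER_CUBIC)])
cv2.imwrite('pics/m2.png',o);print(o.shape)
E
```

```text
[ 0.49908895 -0.24825813  0.250491  ]
(600, 640, 3)
```

View pics/m2.png

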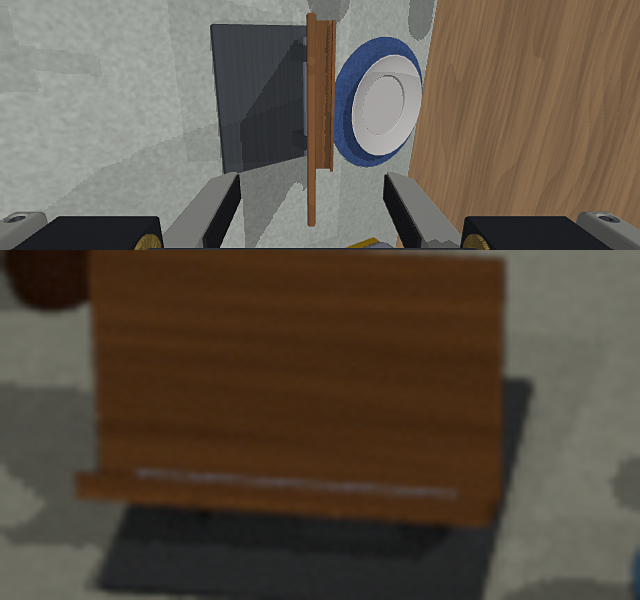

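Lower crop: panel front leaning back, ledge and lip clear. Upper crop: top edge runs from (310.5,74) to (311,286) in wrist pixels, and the hinge held it. I'll check the lean angle by ray and start on the tablet move.

```bash
python3 - <<'E'
from h import *
import pickle,cv2
from scipy.optimize import brentq
np.set_printoptions(precision=4,suppress=True)
c=pickle.load(open('w2.pkl','rb'));im=cv2.imread('pics/w2.png').astype(int)
for r in (110,240,270): print(r,[x for x in range(295,340) if im[r,x,2]-im[r,x,0]>40])
for H in ([.6445,-.2325,.04],[.6425,-.2325,.04]):
  H=np.array(H)
  def f(l):
    z=.04+.15*np.cos(l);m=(plane(c,(310.5,74),z)+plane(c,(311,286),z))/2
    return (frame(.105,0).T@(m-H))[0]+.15*np.sin(l)
  l=brentq(f,.3,.9);z=.04+.15*np.cos(l);a,b=plane(c,(310.5,74),z),plane(c,(311,286),z);print(l,a,b,np.linalg.norm(a-b))
# tablet approach
a=.155;F=frame(a,np.radians(20));top=np.array([.565,.199,.236])
foot=top-.21*F[:,2];print('foot',foot)
pre=foot+F[:,2]*.31;p,R=cur();Q=tool(F)
plan([((p+pre)/2+[-.03,0,.13],Ro.concatenate([R,Q]).mean()),(pre+[-.0,0,0],Q)],step=.045,ang=8)
E
```

```text
110 [307, 308, 309, 310, 311, 312, 313, 314, 315, 316, 317, 318, 319, 320, 321, 322, 323, 324, 325, 326, 327, 328, 329, 330, 331, 332, 333, 334, 335]
240 [308, 309, 310, 311, 312, 313, 314]
270 [308, 309, 310, 311, 312, 313, 314]
0.6045080421451661 [ 0.5492 -0.143   0.1634] [ 0.5702 -0.3394  0.1634] 0.19748917757028464
0.5936645041208742 [ 0.5485 -0.1432  0.1643] [ 0.5695 -0.3387  0.1643] 0.19667322345607136
foot [0.636  0.2101 0.0387]
10 [[[.158,.075,-.096],[.006,.001,-.001]],[[.158,.074,-.097],[.006,.001,-.001]],[[.158,.073,-.098],[.006,.001,-.001]],[[.158,.071,-.099],[.006,.001,-.001]],[[.158,.07,-.1],[.006,.001,-.001]],[[.158,.068,-.101],[.006,.001,-.001]],[[.158,.067,-.102],[.006,.001,-.001]],[[.179,.02,.095],[.007,.001,-.001]],[[.178,.022,.095],[.007,.001,-.001]],[[.178,.025,.095],[.007,.001,-.001]]]
3 [[[.178,.028,.095],[.007,.001,-.001]],[[.177,.031,.094],[.007,.001,-.001]],[[.177,.033,.094],[.007,.001,-.001]]]
```

Call:
{"op": "send_rows", "data": {"increments": [[[0.158,0.075,-0.096],[0.006,0.001,-0.001]],[[0.158,0.074,-0.097],[0.006,0.001,-0.001]],[[0.158,0.073,-0.098],[0.006,0.001,-0.001]],[[0.158,0.071,-0.099],[0.006,0.001,-0.001]],[[0.158,0.07,-0.1],[0.006,0.001,-0.001]],[[0.158,0.068,-0.101],[0.006,0.001,-0.001]],[[0.158,0.067,-0.102],[0.006,0.001,-0.001]],[[0.179,0.02,0.095],[0.007,0.001,-0.001]],[[0.178,0.022,0.095],[0.007,0.001,-0.001]],[[0.178,0.025,0.095],[0.007,0.001,-0.001]]]}}

```text
t: 8.95
position: [0.508, 0.0867, 0.3732]
ee_rot: [0.131, 0.64, 0.74, 0.16]
wrist_force: [0.4, 0.1, -0.1]
grip_width: 0.0932
finger_force: 0.0
```

Call:
{"op": "send_rows", "data": {"increments": [[[0.178,0.028,0.095],[0.007,0.001,-0.001]],[[0.177,0.031,0.094],[0.007,0.001,-0.001]],[[0.177,0.033,0.094],[0.007,0.001,-0.001]],[[0,0,0],[0,0,0]],[[0,0,0],[0,0,0]],[[0,0,0],[0,0,0]]]}}

```text
t: 9.55
position: [0.5301, 0.1957, 0.3303]
ee_rot: [0.108, 0.64, 0.748, 0.138]
wrist_force: [-0.6, -0.7, 1.0]
grip_width: 0.093
finger_force: 0.0
```

```bash
python3 - <<'E'
from h import *
from station import capture
import cv2,pickle
p,R=cur();o=ctrl.get_obs();print(p,o['t'],o['qpos'])
c=camera_info('wrist');w=capture('wrist');pickle.dump(c,open('w3.pkl','wb'))
cv2.imwrite('pics/w3.png',w[:,:,::-1])
E
```

```text
[0.53008516 0.19567406 0.33034668] 9.55 [ 0.28235164 -0.33787099  1.76474138 -0.02967922  1.36460163  0.12842644]
```

View pics/w3.png

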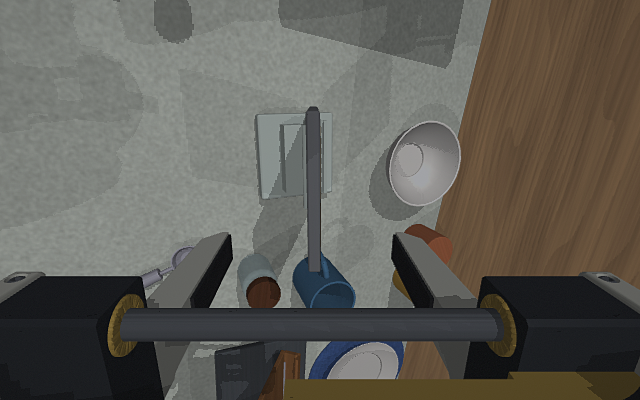

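Wrist view: the tablet's top end face is nearly edge-on from (313,107) to (315,271), jar and mug clear below.

```bash
python3 - <<'E'
from h import *
import pickle,cv2
np.set_printoptions(precision=4,suppress=True)
c=pickle.load(open('w3.pkl','rb'));im=cv2.imread('pics/w3.png').astype(int)
for r in (112,140,200,240,260): print(r,[int(v) for v in im[r,298:330].mean(1)])
for z in (.232,.237):
  a,b=plane(c,(313,107.5),z),plane(c,(315,270.5),z);print(a,b,(a+b)/2,np.linalg.norm(a-b),np.arctan2(-(a-b)[0],(a-b)[1]))
E
```

```text
112 [123, 126, 124, 119, 121, 107, 108, 79, 59, 71, 77, 78, 78, 77, 77, 77, 77, 76, 77, 76, 71, 78, 111, 108, 108, 101, 101, 103, 104, 103, 103, 112]
140 [106, 107, 107, 109, 89, 113, 117, 123, 48, 61, 75, 75, 74, 73, 74, 74, 75, 75, 76, 76, 74, 67, 58, 105, 103, 83, 143, 140, 139, 142, 142, 142]
200 [111, 110, 110, 110, 112, 83, 108, 119, 122, 56, 70, 83, 81, 81, 81, 81, 81, 82, 82, 83, 81, 76, 37, 154, 145, 139, 141, 143, 145, 143, 139, 134]
240 [122, 125, 127, 127, 125, 120, 117, 131, 141, 115, 61, 77, 81, 81, 81, 81, 81, 81, 82, 81, 82, 77, 33, 140, 133, 141, 138, 139, 141, 144, 145, 143]
260 [138, 138, 137, 90, 47, 50, 55, 41, 41, 39, 57, 74, 82, 81, 81, 80, 80, 81, 81, 81, 83, 80, 26, 68, 73, 71, 68, 65, 47, 43, 35, 79]
[0.5558 0.276  0.232 ] [0.5813 0.1253 0.232 ] [0.5685 0.2007 0.232 ] 0.15279130082267714 0.16732851323802075
[0.554  0.2758 0.237 ] [0.5789 0.1281 0.237 ] [0.5664 0.202  0.237 ] 0.14979726456100215 0.16732851323802062
```

```bash
python3 - <<'E'
from h import *
F=frame(.163,np.radians(20));Q=tool(F);top=np.array([.566,.202,.237])
plan([(top+F[:,2]*.06,Q),(top-F[:,2]*.054,Q)],step=.02)
E
```

```text
9 [[[.001,.003,.068],[0,-.001,-.001]],[[.001,.003,.068],[0,-.001,-.001]],[[.001,.003,.068],[0,-.001,-.001]],[[-0,0,.095],[0,0,0]],[[-0,0,.095],[0,0,0]],[[-0,0,.095],[0,0,0]],[[-0,0,.095],[0,0,0]],[[-0,0,.095],[0,0,0]],[[-0,0,.095],[0,0,0]]]
```

Call:
{"op": "send_rows", "data": {"increments": [[[0.001,0.003,0.068],[0,-0.001,-0.001]],[[0.001,0.003,0.068],[0,-0.001,-0.001]],[[0.001,0.003,0.068],[0,-0.001,-0.001]],[[0,0,0.095],[0,0,0]],[[0,0,0.095],[0,0,0]],[[0,0,0.095],[0,0,0]],[[0,0,0.095],[0,0,0]],[[0,0,0.095],[0,0,0]],[[0,0,0.095],[0,0,0]],[[0,0,0],[0,0,0]]]}}

```text
t: 10.6
position: [0.5821, 0.2051, 0.1807]
ee_rot: [0.11, 0.638, 0.751, 0.131]
wrist_force: [-2.1, -0.5, 0.4]
grip_width: 0.093
finger_force: 0.0
```

```bash
python3 - <<'E'
from h import *
F=frame(.163,np.radians(20));Q=tool(F);top=np.array([.566,.202,.237])
p,R=cur();o=ctrl.get_obs();print(p,F.T@(p-top),(Q.inv()*R).as_rotvec(),o['wrist_force'])
E
```

```text
[0.5821386  0.20512266 0.18073413] [-0.00380357  0.00046231 -0.0584925 ] [0.00468503 0.00168917 0.00129234] [-2.08297656 -0.45918749  0.37213661]
```

Call:
{"op": "send_rows", "data": {"increments": [[[0,0.018,-0.018],[0,0,0]],[[0,0,0],[0,0,0]],[[0,0,0],[0,0,0]]]}}

```text
t: 10.9
position: [0.5869, 0.2067, 0.1925]
ee_rot: [0.113, 0.637, 0.75, 0.135]
wrist_force: [0.4, -1.1, 0.8]
grip_width: 0.0931
finger_force: 0.0
```

Call:
{"op": "send_rows", "data": {"increments": [[[0,0,0],[0,0,0]],[[0,0,0],[0,0,0]],[[0,0,0],[0,0,0]],[[0,0,0],[0,0,0]],[[0,0,0],[0,0,0]],[[0,0,0],[0,0,0]],[[0,0,0],[0,0,0]],[[0,0,0],[0,0,0]],[[0,0,0],[0,0,0]],[[0,0,0],[0,0,0]]], "fingers": -1}}

```text
t: 11.9
position: [0.586, 0.2064, 0.1904]
ee_rot: [0.112, 0.638, 0.75, 0.134]
wrist_force: [-0.6, 0.1, 1.6]
grip_width: 0.0175
finger_force: 0.2
```

Call:
{"op": "send_rows", "data": {"increments": [[[0,0,0],[0,0,0]],[[0,0,0],[0,0,0]],[[0,0,0],[0,0,0]],[[0,0,0],[0,0,0]]]}}

```text
t: 12.3
position: [0.5855, 0.2063, 0.1902]
ee_rot: [0.111, 0.638, 0.75, 0.134]
wrist_force: [-4.9, -1.1, 2.2]
grip_width: 0.0121
finger_force: 30.0
```

```bash
python3 - <<'E'
from h import *
F=frame(.163,np.radians(20));Q=tool(F);top=np.array([.566,.202,.237])
p,R=cur();o=ctrl.get_obs();print(p,F.T@(p-top),(Q.inv()*R).as_rotvec(),o['wrist_force'],o['torque'],o['grip_width'])
E
```

```text
[0.58545034 0.20633831 0.19015442] [ 0.0026745   0.00112442 -0.05082547] [-0.00053321  0.00272546  0.0011467 ] [-4.87552768 -1.14939826  2.20350245] [-0.33569493  1.45503606  0.04359277] 0.01213622278143016
```

```bash
cat >> h.py <<'E'
P0=np.array([.57413,-.24054,.14285]);FT=frame(.105,.611);QT=tool(FT)
top0=np.array([.5597,-.2412,.1635]);yo=(FT.T@(top0-P0))[1]
def place(dx,dz,dy=0): return P0+FT@np.array([.010+dx,yo+dy,.040+dz])
E
python3 - <<'E'
from h import *
p,R=cur();M=R.as_matrix();print(yo)
w1=p-M[:,2]*.06;w2=w1+[-.03,-.08,.09];pre=place(.05,.12)
mid=(w2+pre)/2+[0,0,.03]
print(w2,pre)
plan([(w1,R),(w2,R),(mid,R),(pre,QT)],step=.035,ang=6)
E
```

```text
0.0008560023547867776
[0.535198   0.12284193 0.33652478] [ 0.53162974 -0.24415826  0.30832317]
10 [[[-0,0,-.15],[0,0,0]],[[-0,0,-.15],[0,0,0]],[[-.092,-.011,-.124],[0,0,0]],[[-.092,-.011,-.124],[0,0,0]],[[-.092,-.011,-.124],[0,0,0]],[[-.092,-.011,-.124],[0,0,0]],[[-.151,-.02,-.022],[0,0,0]],[[-.151,-.02,-.022],[0,0,0]],[[-.151,-.02,-.022],[0,0,0]],[[-.151,-.02,-.022],[0,0,0]]]
8 [[[-.151,-.02,-.022],[0,0,0]],[[-.151,-.02,-.022],[0,0,0]],[[-.151,-.037,.025],[-.014,-.002,.003]],[[-.151,-.037,.024],[-.014,-.002,.003]],[[-.151,-.037,.023],[-.014,-.002,.003]],[[-.151,-.036,.023],[-.014,-.002,.003]],[[-.152,-.036,.022],[-.014,-.002,.003]],[[-.152,-.036,.021],[-.014,-.002,.003]]]
```

Call:
{"op": "send_rows", "data": {"increments": [[[0,0,-0.05],[0,0,0]],[[0,0,-0.1],[0,0,0]],[[0,0,-0.1],[0,0,0]],[[0,0,-0.05],[0,0,0]],[[0,0,0],[0,0,0]],[[0,0,0],[0,0,0]]]}}

```text
t: 12.9
position: [0.5656, 0.2029, 0.2462]
ee_rot: [0.112, 0.638, 0.75, 0.134]
wrist_force: [-0.3, 0.5, -4.8]
grip_width: 0.0117
finger_force: 30.0
```

Call:
{"op": "send_rows", "data": {"increments": [[[-0.05,-0.006,-0.062],[0,0,0]],[[-0.092,-0.011,-0.124],[0,0,0]],[[-0.092,-0.011,-0.124],[0,0,0]],[[-0.092,-0.011,-0.124],[0,0,0]],[[-0.042,-0.005,-0.062],[0,0,0]],[[-0.151,-0.02,-0.022],[0,0,0]],[[-0.151,-0.02,-0.022],[0,0,0]],[[-0.151,-0.02,-0.022],[0,0,0]],[[-0.151,-0.02,-0.022],[0,0,0]],[[-0.151,-0.02,-0.022],[0,0,0]]]}}

```text
t: 13.9
position: [0.5339, -0.0314, 0.349]
ee_rot: [0.111, 0.638, 0.75, 0.134]
wrist_force: [-0.2, -0.0, -4.1]
grip_width: 0.0121
finger_force: 30.0
```

Call:
{"op": "send_rows", "data": {"increments": [[[-0.151,-0.02,-0.022],[0,0,0]],[[-0.151,-0.037,0.025],[-0.014,-0.002,0.003]],[[-0.151,-0.037,0.024],[-0.014,-0.002,0.003]],[[-0.151,-0.037,0.023],[-0.014,-0.002,0.003]],[[-0.151,-0.036,0.023],[-0.014,-0.002,0.003]],[[-0.152,-0.036,0.022],[-0.014,-0.002,0.003]],[[-0.152,-0.036,0.021],[-0.014,-0.002,0.003]],[[0,0,0],[0,0,0]],[[0,0,0],[0,0,0]],[[0,0,0],[0,0,0]]]}}

```text
t: 14.9
position: [0.5318, -0.244, 0.3087]
ee_rot: [0.205, 0.641, 0.706, 0.223]
wrist_force: [0.1, -0.4, -4.7]
grip_width: 0.0116
finger_force: 30.0
```

```bash
python3 - <<'E'
from h import *
from station import capture
import cv2,pickle
p,R=cur();o=ctrl.get_obs();print(p,FT.T@(p-place(0,0)),(QT.inv()*R).as_rotvec(),o['t'],o['wrist_force'],o['torque'],o['grip_width'])
w=capture('wrist')[:,:,::-1];s=capture('scene')[:,:,::-1]
cv2.imwrite('pics/w4.png',w);cv2.imwrite('pics/s4.png',s)
cv2.imwrite('pics/m4.png',np.vstack([w[:300],cv2.resize(s[110:260,150:350],(640,300)[0:2]) if 0 else cv2.resize(s[110:260,120:440],(640,300),interpolation=cv2.INTER_CUBIC)]))
E
```

```text
[ 0.53180249 -0.24399398  0.30868833] [0.0503643  0.00014527 0.12019066] [-0.00335985 -0.00817679  0.00531731] 14.9 [ 0.09274311 -0.40869892 -4.71764054] [-0.1064748   0.8871714   0.00956567] 0.011606984274558276
```

View pics/m4.png

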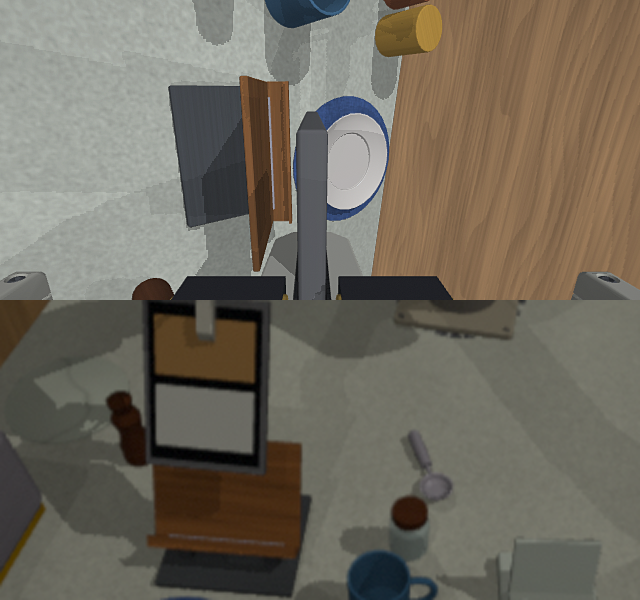

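The tablet hangs straight in the gripper ahead of the panel, lower edge above the ledge; everything else stands in place.

```bash
python3 - <<'E'
from h import *
plan([(place(.006,.04),QT),(place(.006,.01),QT)],step=.02)
E
```

```text
7 [[[0,-.045,.08],[0,.001,-0]],[[-0,-.045,.08],[0,.001,-0]],[[-0,-.045,.08],[0,.001,-0]],[[-0,-.045,.08],[0,.001,-0]],[[-0,-.045,.08],[0,.001,-0]],[[0,-0,.075],[0,0,0]],[[0,-0,.075],[0,0,0]]]
```

Call:
{"op": "send_rows", "data": {"increments": [[[0,-0.045,0.08],[0.001,0.001,-0.001]],[[0,-0.045,0.08],[0,0.001,-0.001]],[[0,-0.045,0.08],[0,0.0006,0]],[[0,-0.045,0.08],[0,0,0]],[[0,-0.045,0.08],[0,0,0]],[[0,0,0.075],[0,0,0]],[[0,0,0.075],[0,0,0]],[[0,0,0],[0,0,0]],[[0,0,0],[0,0,0]]]}}

```text
t: 15.9
position: [0.5579, -0.241, 0.192]
ee_rot: [0.201, 0.637, 0.709, 0.224]
wrist_force: [-0.5, -0.4, -4.0]
grip_width: 0.0116
finger_force: 30.0
```

```bash
cat > st.py <<'E'
from h import *
np.set_printoptions(precision=4,suppress=True)
p,R=cur();o=ctrl.get_obs();print(FT.T@(p-place(0,0)),(QT.inv()*R).as_rotvec(),o['t'],'F panel axes',FT.T@o['wrist_force'],'T',o['torque'])
E
python3 st.py; python3 - <<'E'
from station import capture
import cv2
s=capture('scene')[:,:,::-1];cv2.imwrite('pics/s5.png',s)
cv2.imwrite('pics/m5.png',cv2.resize(s[170:260,170:290],(800,600),interpolation=cv2.INTER_CUBIC))
E
```

```text
[0.0049 0.0004 0.0096] [ 0.0002  0.0011 -0.0014] 15.9 F panel axes [-2.7716 -0.3463 -2.9403] T [-0.1496  0.9626  0.0421]
```

View pics/m5.png

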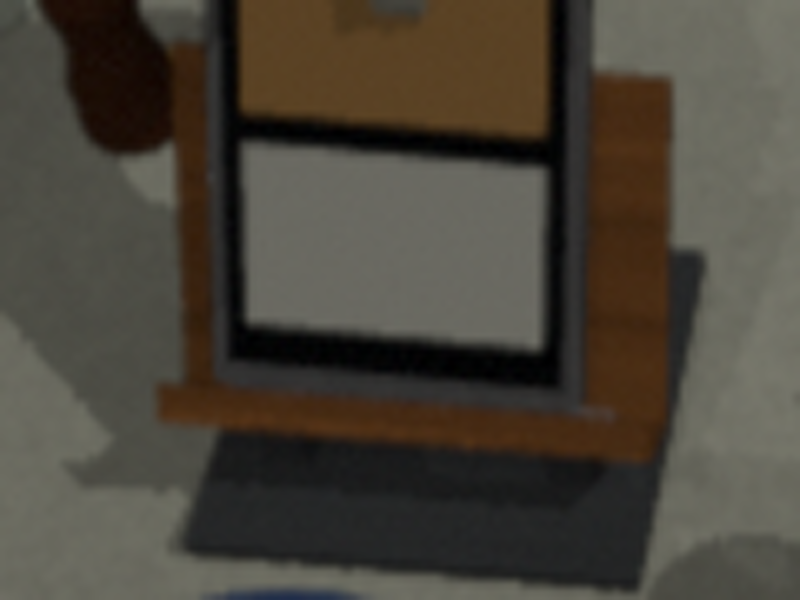

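Scene crop: tablet foot edges at (215,378) and (583,405), panel side edges at (187,380) and (662,400); bottom edge parallel to the lip. It seems a few mm towards −y; I'll compute that properly.

```bash
python3 - <<'E'
from h import *
np.set_printoptions(precision=4,suppress=True)
c=camera_info('scene');k=120/800
O=place(0,0)-FT@np.array([.010,0,.165])
def hit(u,v,xp):
    o,d=ray(c,(170+(u+.5)*k-.5,170+(v+.5)*90/600-.5));n=FT[:,0];q=o+d*((O-o)@n+xp)/(d@n);return FT.T@(q-O)
for u,v,x in [(187,375,.004),(664,395,.004),(175,45,.004),(670,80,.004),(215,378,.0209),(583,405,.0209),(205,30,.0209),(593,60,.0209),(158,385,.032),(662,428,.032)]:print(u,v,hit(u,v,x))
E
```

```text
187 375 [ 0.004  -0.0975  0.0111]
664 395 [0.004  0.1002 0.0189]
175 45 [ 0.004  -0.0966  0.1506]
670 80 [0.004  0.1004 0.1511]
215 378 [ 0.0209 -0.0792  0.0178]
583 405 [0.0209 0.0709 0.0188]
205 30 [ 0.0209 -0.0777  0.162 ]
593 60 [0.0209 0.0738 0.1614]
158 385 [ 0.032  -0.0983  0.0175]
662 428 [0.032  0.105  0.0163]
```

Call:
{"op": "send_rows", "data": {"increments": [[[0.023,0,0],[0,0,0]],[[0,0,0.015],[0,0,0]],[[0,0,0.015],[0,0,0]],[[0,0,0],[0,0,0]],[[0,0,0],[0,0,0]]]}}

```text
t: 16.45
position: [0.561, -0.237, 0.188]
ee_rot: [0.202, 0.638, 0.709, 0.224]
wrist_force: [-0.3, 0.2, -5.2]
grip_width: 0.0119
finger_force: 30.0
```

```bash
python3 st.py
```

```text
[0.0055 0.004  0.0043] [-0.0009 -0.0005 -0.0008] 16.45 F panel axes [-3.1638  0.1965 -4.0804] T [-0.1805  0.9167  0.0032]
```

Call:
{"op": "send_rows", "data": {"increments": [[[0,0,0.006],[0,0,0]],[[0,0,0.006],[0,0,0]],[[0,0,0],[0,0,0]],[[0,0,0],[0,0,0]]]}}

```text
t: 16.85
position: [0.5625, -0.2373, 0.1865]
ee_rot: [0.202, 0.638, 0.709, 0.223]
wrist_force: [-3.8, -0.7, -1.0]
grip_width: 0.0119
finger_force: 30.0
```

```bash
python3 st.py
```

```text
[0.0058 0.0036 0.0022] [-0.0012 -0.0013 -0.001 ] 16.85 F panel axes [-3.7516 -0.3301  1.3733] T [-0.1129  1.2716  0.099 ]
```

Call:
{"op": "send_rows", "data": {"increments": [[[0,-0.007,-0.002],[0,0,0]],[[0,-0.007,0],[0,0,0]],[[0,-0.005,0],[0,0,0]],[[0,0,0],[0,0,0]],[[0,0,0],[0,0,0]],[[0,0,0],[0,0,0]]]}}

```text
t: 17.45
position: [0.5591, -0.2373, 0.1843]
ee_rot: [0.202, 0.638, 0.709, 0.224]
wrist_force: [-0.2, 0.3, -1.6]
grip_width: 0.012
finger_force: 30.0
```

```bash
python3 st.py
```

```text
[0.0019 0.004  0.0023] [-0.0011 -0.0007 -0.0008] 17.45 F panel axes [-1.0572  0.3149 -1.1954] T [0.0441 0.5968 0.0553]
```

Call:
{"op": "send_rows", "data": {"increments": [[[0,-0.005,0],[0,0,0]],[[0,0,0],[0,0,0]],[[0,0,0],[0,0,0]]]}}

```text
t: 17.75
position: [0.5583, -0.2374, 0.1837]
ee_rot: [0.202, 0.638, 0.709, 0.224]
wrist_force: [-0.6, -0.3, -2.6]
grip_width: 0.0121
finger_force: 30.0
```

```bash
python3 st.py
```

```text
[0.0008 0.004  0.0023] [-0.0011 -0.0007 -0.0008] 17.75 F panel axes [-2.0262 -0.2421 -1.7294] T [0.1009 0.451  0.0392]
```

Call:
{"op": "send_rows", "data": {"increments": [[[0,-0.004,0],[0,0,0]],[[0,0,0],[0,0,0]],[[0,0,0],[0,0,0]]]}}

```text
t: 18.05
position: [0.5576, -0.2374, 0.1833]
ee_rot: [0.202, 0.638, 0.709, 0.224]
wrist_force: [0.2, -0.6, -2.2]
grip_width: 0.0118
finger_force: 30.0
```

```bash
python3 st.py
```

```text
[0.     0.004  0.0023] [-0.001  -0.0007 -0.0009] 18.05 F panel axes [-1.1457 -0.569  -1.8257] T [0.0358 0.4917 0.047 ]
```

Call:
{"op": "send_rows", "data": {"increments": [[[0,-0.004,0],[0,0,0]],[[0,0,0],[0,0,0]],[[0,0,0],[0,0,0]]]}}

```text
t: 18.35
position: [0.5574, -0.2375, 0.1832]
ee_rot: [0.202, 0.638, 0.709, 0.224]
wrist_force: [4.8, -0.1, -2.3]
grip_width: 0.0118
finger_force: 30.0
```

```bash
python3 st.py; python3 - <<'E'
from station import capture
import cv2,numpy as np
w=capture('wrist')[:,:,::-1];s=capture('scene')[:,:,::-1];cv2.imwrite('pics/s6.png',s);cv2.imwrite('pics/w6.png',w)
cv2.imwrite('pics/m6.png',np.hstack([cv2.resize(w[60:290,220:400],(400,511),interpolation=cv2.INTER_CUBIC),cv2.resize(s[150:260,190:276],(399,511),interpolation=cv2.INTER_CUBIC)]))
E
```

```text
[-0.0002  0.004   0.0024] [-0.002  -0.0009 -0.0009] 18.35 F panel axes [ 2.528 -0.616 -4.619] T [ 0.1146 -0.183   0.0554]
```

View pics/m6.png

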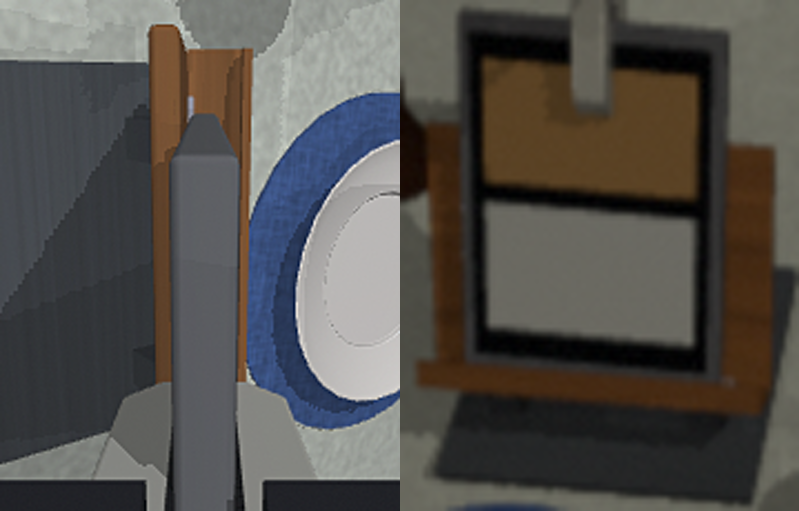

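Wrist crop: tablet's back lies along the panel's front edge with its foot between panel and lip. Scene crop: centred and square on the ledge. The force shows contact with the panel; now I'll seat the foot.

Call:
{"op": "send_rows", "data": {"increments": [[[0,0,0.003],[0,0,0]],[[0,0,0.002],[0,0,0]],[[0,0,0],[0,0,0]],[[0,0,0],[0,0,0]]]}}

```text
t: 18.85
position: [0.5577, -0.2381, 0.1829]
ee_rot: [0.203, 0.638, 0.709, 0.223]
wrist_force: [-4.5, -1.1, 6.3]
grip_width: 0.0118
finger_force: 30.0
```

```bash
python3 st.py
```

```text
[-0.0002  0.0033  0.002 ] [-0.0018 -0.0019 -0.0013] 18.85 F panel axes [-0.1547 -0.5692  7.8345] T [0.4279 0.4505 0.2665]
```

Call:
{"op": "send_rows", "data": {"increments": [[[0,0,-0.002],[0,0,0]],[[0,0,0],[0,0,0]],[[0,0,0],[0,0,0]]]}}

```text
t: 19.15
position: [0.5576, -0.2379, 0.183]
ee_rot: [0.203, 0.638, 0.709, 0.224]
wrist_force: [-1.0, -1.5, 4.6]
grip_width: 0.0115
finger_force: 30.0
```

Call:
{"op": "send_rows", "data": {"increments": [[[0,0,0],[0,0,0]],[[0,0,0],[0,0,0]],[[0,0,0],[0,0,0]],[[0,0,0],[0,0,0]],[[0,0,0],[0,0,0]],[[0,0,0],[0,0,0]]], "fingers": 0.3}}

```text
t: 19.75
position: [0.5573, -0.2374, 0.1821]
ee_rot: [0.202, 0.638, 0.709, 0.224]
wrist_force: [0.1, 0.2, -0.1]
grip_width: 0.0554
finger_force: 0.0
```

Call:
{"op": "send_rows", "data": {"increments": [[[0,0,-0.05],[0,0,0]],[[0,0,-0.1],[0,0,0]],[[0,0,-0.15],[0,0,0]],[[0,0,-0.15],[0,0,0]],[[0,0,-0.15],[0,0,0]],[[0,0,-0.1],[0,0,0]],[[0,0,0],[0,0,0]],[[0,0,0],[0,0,0]]]}}

```text
t: 20.55
position: [0.4773, -0.2462, 0.2971]
ee_rot: [0.203, 0.638, 0.709, 0.223]
wrist_force: [0.4, 0.1, -0.8]
grip_width: 0.0607
finger_force: 0.0
```

```bash
python3 st.py; python3 - <<'E'
from station import capture,camera_info
import cv2,numpy as np,pickle
pickle.dump(camera_info('wrist'),open('w7.pkl','wb'))
w=capture('wrist')[:,:,::-1];s=capture('scene')[:,:,::-1];cv2.imwrite('pics/s7.png',s);cv2.imwrite('pics/w7.png',w)
cv2.imwrite('pics/m7.png',np.hstack([cv2.resize(w[40:300,210:410],(400,520),interpolation=cv2.INTER_CUBIC),cv2.resize(s[150:260,190:275],(400,518),interpolation=cv2.INTER_CUBIC)[:520].copy() if 0 else cv2.resize(s[150:260,190:275],(400,520),interpolation=cv2.INTER_CUBIC)]))
E
```

```text
[-0.0009  0.0037  0.142 ] [-0.0015 -0.002  -0.0008] 20.55 F panel axes [-0.1192  0.0327 -0.842 ] T [-0.0586  0.3253  0.0096]
```

View pics/m7.png

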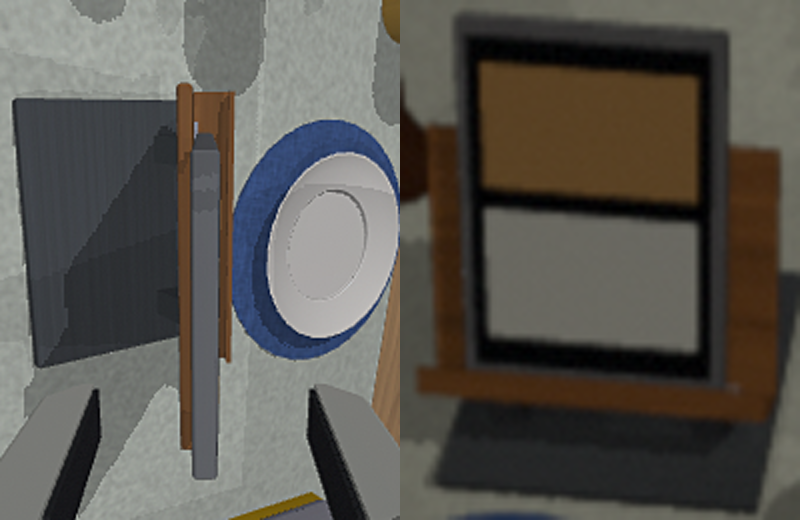

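The tablet stands flat on the panel, square and centred, with the gripper clear. Panel top edge now at wrist pixels (302.5,82)/(303,264); check the lean once more.

```bash
python3 - <<'E'
from h import *
import pickle
from scipy.optimize import brentq
c=pickle.load(open('w7.pkl','rb'));H=np.array([.6445,-.2325,.04])
A,B=(302.3,82.5),(303,264)
def f(l):
    z=.04+.15*np.cos(l);m=(plane(c,A,z)+plane(c,B,z))/2
    return (frame(.105,0).T@(m-H))[0]+.15*np.sin(l)
l=brentq(f,.3,.9);z=.04+.15*np.cos(l);print(l,plane(c,A,z),plane(c,B,z))
E
```

```text
0.6030951136790672 [ 0.54994255 -0.14287751  0.1635376 ] [ 0.56971347 -0.3387907   0.1635376 ]
```

```bash
python3 -c "
from station import ticket
print(ticket.job_done())"
```

```text
the job is handed in; nothing more can be done
None
```

The job is handed in: the panel measured a lean of about 34.6° (0.60 rad) and held it after release and under the tablet, which stands square, roughly centred and flat against it; the arm is clear and nothing else appeared to move.

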